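Put the mailing pile away

TASK

The letters are done: clear the pile from the desk, each thing to its own place. The red-knobbed stamp stands in the free well of the stamp stand, the orange staple carton lies in the free compartment of the black supply tray, the ink pad lies in the green-lined tray next to its ink bottle, and the red address book lies squarely on the middle of the brown diary's cover, its long side along the diary's. Set each down gently, flat and upright, and do not shift the coffee mug or the pen pot.

Things in the scene. Friction and masses are not known exactly. Their poses are not given: they have to be found in the camera images.
- address_book: Bottom of the pile: small dark-red hardback address book lying flat, black elastic band near one end, 66 wide (its x) x 110 long (its y) x 22 mm thick, about 0.16 kg. Origin: centre of its underside, z up. The two ends are alike for this job (yaw and yaw + pi are the same).
- ink_pad: Second in the pile, lying on the address book: closed ink-pad tin with a blue lid and grey base, a plain rigid block 54 (x) x 92 (y) x 20 mm high, about 0.12 kg. Origin: centre of its underside, z up. The two ends are alike for this job (yaw and yaw + pi are the same).
- staple_carton: Third in the pile, lying on the ink pad: orange staple carton with a white band, closed and rigid, 40 (x) x 66 (y) x 22 mm high, about 0.11 kg. Origin: centre of its underside, z up. The two ends are alike for this job (yaw and yaw + pi are the same).
- stamp: Top of the pile, standing on the staple carton: hand stamp with a red round knob, about 0.06 kg. Oblong pale-wood foot 26 (x) x 52 (y) x 19 mm high, above it a thin neck and the knob, widest (29 mm across) at 56 mm above the underside; 72 mm high in all. Origin: centre of its underside, z up. The two ends are alike for this job (yaw and yaw + pi are the same).
- stamp_stand: Home of the stamp: brown-wood stand, fixed, 54 (x) x 142 (y) mm, two wells with black floors. In the one towards +y stands a black-knobbed stamp, part of the stand (72 mm high, centre 68 mm along +y). Origin: centre of the free well's floor, 5 mm above the desk. Free well: 42 (x) x 68 (y) mm inside, walls 8 mm above its floor.
- supply_tray: Home of the staple carton: black metal tray, fixed, 66 (x) x 143 (y) mm, two compartments with grey floors; in the one towards +y is a green carton, part of the tray (32 mm high, centre 70 mm along +y). Origin: centre of the free compartment's floor, 3 mm above the desk. Free compartment: 60 (x) x 86 (y) mm inside, walls 5 mm above its floor.
- ink_tray: Home of the ink pad: pale-wood tray with green lining, fixed, 84 (x) x 166 (y) mm, two compartments; in the one towards +y stands a blue ink bottle with white cap, part of the tray (58 mm high, 32 across, centre 80 mm along +y). Origin: centre of the free compartment's floor, 4 mm above the desk. Free compartment: 74 (x) x 112 (y) mm inside, walls 5 mm above its floor.
- diary: Home of the address book: larger brown leather diary lying flat, fixed, with a gold line round its cover and two brass corners, 105 (x) x 150 (y) x 18 mm thick. Origin: centre of its underside; its top face, where the address book goes, is 18 mm above.
- mug: White coffee mug, loose, 80 mm across, 88 mm high, with a handle at its +y side. Origin: centre of its underside. To be left alone.
- pen_pot: Dark-grey pot full of pens and pencils, loose, 76 mm across, up to about 180 mm high with the pens, off to the left (+y) side of the work. Origin: centre of its underside. To be left alone.

How it is judged:
By the outcome, as a careful person would: the job done as asked, in the order asked, and still so for the second after the job is handed in, with the robot touching nothing.
It also fails if it takes over 128 s, if anything falls off the work surface, if the arm or the gripper's body presses on something with over 40 N, if the wrist force passes 120 N, or if a joint passes its speed limit or range.

ROBOT

A 7-joint arm with a two-finger parallel gripper is mounted at the origin on the work surface. World frame = base frame: x ahead of the robot, y to its left, z up, the work surface at z = 0. Lengths are in m, angles in rad, forces in N, time in s.
With the tool pointing down it reaches from about 0.4 to 0.875 m from the base axis. Payload 19.3 kg.
Tool frame: the origin (TCP) lies on the mounting face of the last link; the fingertips stand 173 mm ahead of it and the grasp point (between the pads) lies 155 mm ahead of it; z points along the fingers, y is the line along which they close (so a half turn about z gives the same grasp; the last joint's range is limited). The gripper opens to 85 mm and grips with 20 to 120 N. Pads are 22 mm wide; open, the fingers measure 114 mm over their backs; the gripper's body (76 mm by 85 mm) begins 54 mm behind the grasp point. The pads swing forward as they close: fully open they stand 13 mm farther back than shut.
Start: joints at [1.272, 0.521, -0.036, 1.599, 0.021, 1.021, -0.113], TCP at [0.142, -0.609, 0.405] pointing down, gripper open.
Joint ranges: [-2.91, 2.91], [-0.3, 2.13], [-1.5, 1.42], [0.17, 2.43], [-1.26, 4.41], [0.16, 1.93], [-2.52, 2.52]. Speed limits (rad/s): [1.89, 1.89, 2.39, 2.39, 3.01, 3.01, 3.01].

INTERFACE

Orientations are given as [roll, pitch, yaw] about the fixed x, y, z axes, in that order (R = Rz(yaw) Ry(pitch) Rx(roll)).
In Python, from workcell import bot, vision gives the robot as it stands.
- The arm moves only by the shell command python3 -m creep 'ROWS' [FORCE]. ROWS is JSON, a list that holds one entry, the list of rows, each a list of 7 numbers: the opening, from -1 (shut) to 1 (fully open), then the shift along the tool's x, y, z in cm, then the turn, a rotation vector about the tool's x, y, z in rad. In form: [[[grip, tx, ty, tz, rx, ry, rz], ...]]. A call has 1 to 12 rows; each row shifts and turns the commanded pose from where the row before left it, along the tool's axes as they then stand; what a row does not reach is not made up. A row lasts 1/8 s, in which the tool goes at most 62.5 mm and 10.7 degrees, less where a joint would pass 70% of its speed; a pose out of reach is approached as far as the arm can. A call with a gripper value outside its range is refused whole. The fingers move at their own pace and stop on an object; FORCE is the grip in N (left out, the last holds). Time passes only in rows, so rows that do not move let the fingers close. It gives the time, the measured TCP pose, the force, the opening and the grip force at its end, in the units of the state.
- bot.observe(): the state, without advancing time (a new reading comes with each control period).
- vision.grab_frame(name): name is "scene" or "top" or "wrist"; returns a dict with "image" (384x512x3 uint8, blue, green, red), "depth" (384x512 float32, m along the optical axis (not along the pixel's ray), 0 where there is no reading), "fovy" (degrees; the focal length in pixels is half the picture's height over the tangent of half this angle, whatever the lens; pixels are square), "cx", "cy" (the principal point, pixels), "cam_to_world" (4x4, takes a point from camera to world coordinates); the wrist camera has in their place "tool_from_camera" (4x4, takes a point from camera to tool coordinates, whose origin is the TCP and whose axes are the flange's). Camera axes: x right, y down, z forward; pixel columns grow to the right and rows downward; lengths in m; the calibration is good to about 2 mm. A picture is of the moment at which its call begins: read the wrist's pose just before it.
- bot.job_done(): hands the job in; it is judged then, once.
The state is a dict: "clock": time; "qpos": joint angles; "qd": joint speeds; "joint_efforts": joint torques, N m; "position": TCP position; "tool_rot": TCP orientation; "force": force on the tool from outside, world axes, zero at the start; "moment": the same for the moment, N m; "grip_width": finger opening in m; "finger_force": force on a finger pad.
Only numpy, scipy, OpenCV 4.12 (cv2) and the standard library are available. Lean on these libraries where they do the work, as an engineer would, in place of code of your own. Each camera call takes 0.05 s, during which the arm holds its last target. There are 200 camera calls.

## Working session

There is one attempt and no reset: what is moved stays moved. The work goes in short steps, Python scripts to look and compute and a shell command to move; the robot and the scene stay as the last step left them, time stands still between calls to the robot, and variables do not carry over. Pictures are saved under pics/ and viewed, at most 14 in all, crops included, and the job is handed in when it is done.

```bash
mkdir -p pics; ls; cat > h.py <<'E'
import numpy as np,cv2
from workcell import bot,vision
from scipy.spatial.transform import Rotation as R
def tcp():
    s=bot.observe();T=np.eye(4);T[:3,:3]=R.from_euler('xyz',s['tool_rot']).as_matrix();T[:3,3]=s['position'];return T,s
def grab(n):
    T,s=tcp();f=vision.grab_frame(n)
    C=np.array(f['cam_to_world']) if 'cam_to_world' in f else T@np.array(f['tool_from_camera'])
    h,w=f['depth'].shape;fl=h/2/np.tan(np.radians(f['fovy'])/2)
    u,v=np.meshgrid(np.arange(w),np.arange(h));d=f['depth']
    P=np.stack([(u-f['cx'])/fl*d,(v-f['cy'])/fl*d,d,np.ones_like(d)],-1)@C.T
    P=P[...,:3].copy();P[d==0]=np.nan
    return f['image'],P,C,f
E
python3 - <<'E'
from h import *
T,s=tcp();print({k:np.round(v,3) for k,v in s.items()})
for n in ['top','scene']:
    im,P,C,f=grab(n);np.savez(f'{n}0.npz',im=im,P=P);cv2.imwrite(f'pics/{n}0.png',cv2.resize(im,(800,600),interpolation=cv2.INTER_CUBIC))
    print(n,np.round(C,3).tolist(),f['fovy'],P[192,256])
E
```

```text
pics
{'clock': np.float64(0.0), 'qpos': array([ 1.272,  0.522, -0.036,  1.6  ,  0.021,  1.021, -0.113]), 'qd': array([-0.   ,  0.   ,  0.   ,  0.001, -0.001,  0.001,  0.002]), 'joint_efforts': array([-0.0000e+00, -9.2711e+01,  1.9800e+00, -3.6992e+01,  1.8000e-02,
        8.0000e-03, -0.0000e+00]), 'position': array([ 0.142, -0.609,  0.404]), 'tool_rot': array([-3.14 ,  0.   ,  0.229]), 'force': array([-0.269,  0.942, -0.274]), 'moment': array([-0.014,  0.011, -0.022]), 'finger_force': np.float64(0.0), 'grip_width': np.float64(0.086)}
top [[-0.004, -0.992, 0.125, 0.406], [-1.0, 0.003, -0.01, 0.084], [0.009, -0.125, -0.992, 1.043], [0.0, 0.0, 0.0, 1.0]] 49.12678561770538 [0.53835763 0.09189572 0.00104881]
scene [[-0.106, 0.745, -0.658, 1.291], [0.994, 0.07, -0.081, 0.184], [-0.015, -0.663, -0.748, 0.933], [0.0, 0.0, 0.0, 1.0]] 49.69532972678883 [0.47784112 0.08945461 0.00293747]
```

View pics/top0.png

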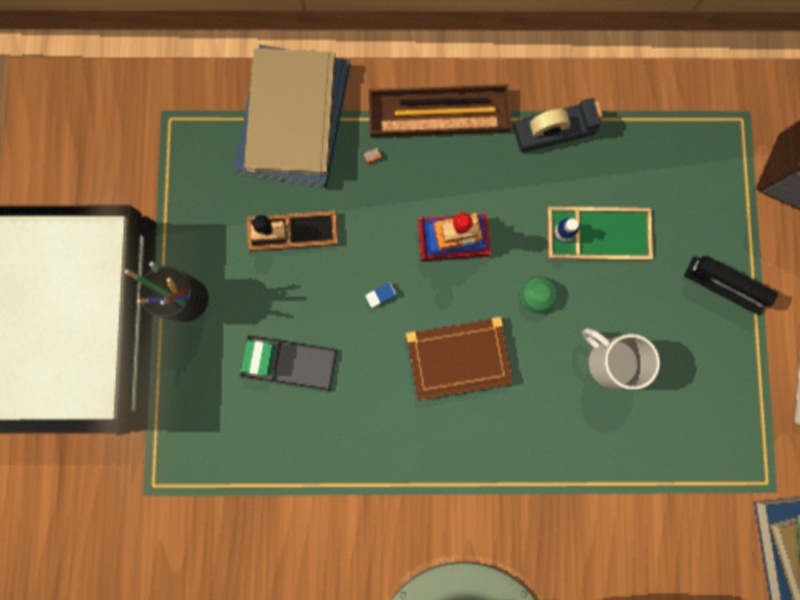

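View pics/scene0.png

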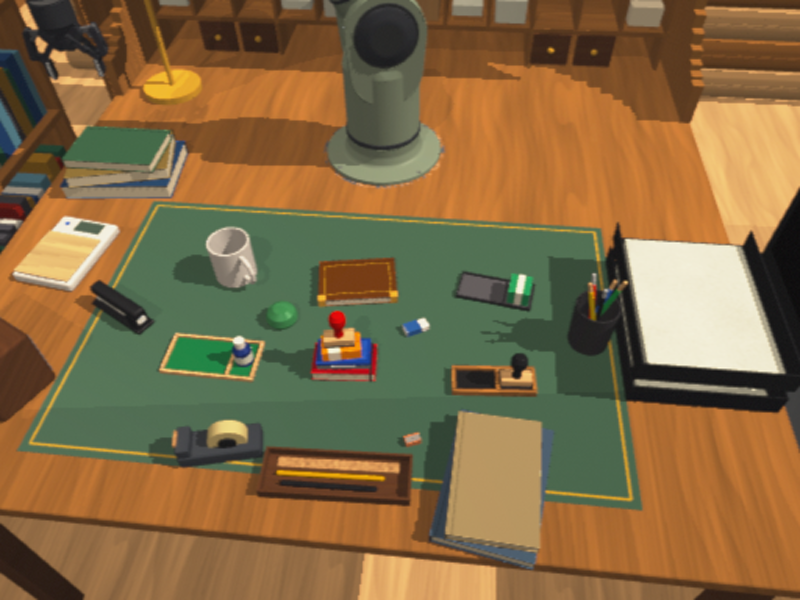

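The top view shows the pile at about (455,235), the stand at (292,230), the supply tray at (290,363), the ink tray at (600,233), the diary at (460,358) and the mug at (623,360), all in the 800 px picture. I'll enlarge the homes to read their corners.

```bash
python3 - <<'E'
import numpy as np,cv2
d=np.load('top0.npz');im=d['im']
R=[(152,125),(150,205),(345,125),(257,198)]
t=[]
for (x,y) in R:
    c=cv2.resize(im[y:y+50,x:x+80],(400,250),interpolation=cv2.INTER_CUBIC)
    for k in range(0,80,10): cv2.putText(c,str(x+k),(k*5,8),0,.3,(255,255,255));cv2.line(c,(k*5,10),(k*5,14),(255,255,255))
    for k in range(10,50,10): cv2.putText(c,str(y+k),(0,k*5+3),0,.3,(255,255,255))
    t.append(c)
cv2.imwrite('pics/tiles.png',np.vstack([np.hstack(t[:2]),np.hstack(t[2:])]))
E
```

```text
(no output)
```

View pics/tiles.png

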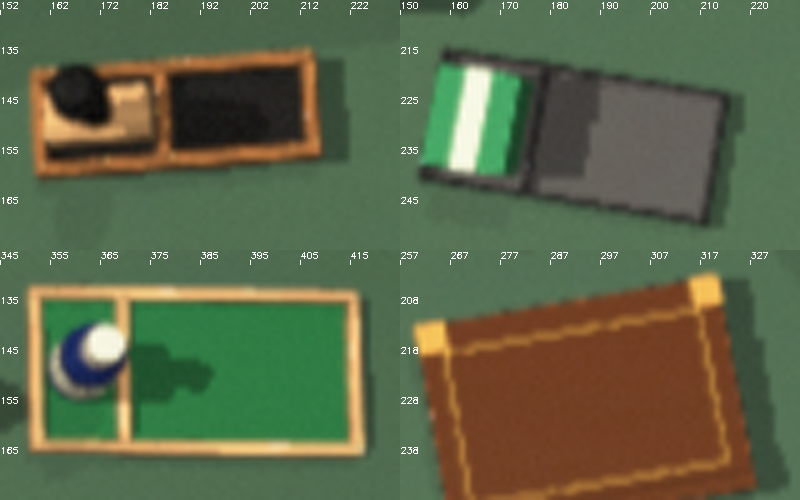

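The tile picture gives the outer corners of the stand, supply tray, ink tray and diary. I'll convert those to poses and get the pile from the depth.

```bash
cat >> h.py <<'E'
def rays(C,f,uv,z):
    uv=np.asarray(uv,float);fl=f['depth'].shape[0]/2/np.tan(np.radians(f['fovy'])/2)
    d=np.c_[(uv[:,0]-f['cx'])/fl,(uv[:,1]-f['cy'])/fl,np.ones(len(uv))]@C[:3,:3].T
    return C[:3,3]+d*((z-C[2,3])/d[:,2])[:,None]
def rect(p,lx,ly):
    # p: 4 corners TL TR BR BL in image (+x up, +y left): (+x+y),(+x-y),(-x-y),(-x+y)
    m=np.array([[1,1],[1,-1],[-1,-1],[-1,1]])*[lx/2,ly/2]
    c=p[:,:2].mean(0);q=p[:,:2]-c
    yaw=np.arctan2((m[:,0]*q[:,1]-m[:,1]*q[:,0]).sum(),(m*q).sum())
    res=q-m@np.array([[np.cos(yaw),np.sin(yaw)],[-np.sin(yaw),np.cos(yaw)]])
    return c,yaw,np.abs(res).max()
E
python3 - <<'E'
from h import *
im,P,C,f=grab('top')
D={'stand':([(32,70),(315,50),(320,157),(37,177)],(152,125),.013,54,142,-31),
'supply':([(45,50),(330,93),(306,224),(18,178)],(150,205),.008,66,143,-25.5),
'ink':([(30,37),(359,42),(363,205),(32,202)],(345,125),.009,84,166,-22),
'diary':([(14,75),(318,25),(357,237),(54.5,285)],(257,198),.018,105,150,0)}
for k,(c,o,z,lx,ly,oy) in D.items():
    uv=np.array(c)/5-.4+o
    p=rays(C,f,uv,z);c,y,e=rect(p,lx/1e3,ly/1e3)
    o=c+oy/1e3*np.array([-np.sin(y),np.cos(y)])
    i=uv.mean(0).astype(int);print(k,'centre',c.round(4),'origin',o.round(4),'yaw',round(y,3),'err',round(e,4),'depth z',P[i[1],i[0]].round(3))
m=P[132:170,262:320].reshape(-1,3);m=m[np.isfinite(m).all(1)]
for lo,hi in [(.015,.027),(.037,.047),(.058,.068),(.073,.09),(.115,.14)]:
    q=m[(m[:,2]>lo)&(m[:,2]<hi)]
    if len(q)>4:
        r=cv2.minAreaRect((q[:,:2]*1000).astype(np.float32));print(lo,len(q),r,q[:,2].mean())
q=P[205:260,370:425].reshape(-1,3);q=q[q[:,2]>.08];print('mug',q.mean(0),q.min(0),q.max(0))
E
```

```text
stand centre [0.6501 0.2647] origin [0.6523 0.2337] yaw 0.07 err 0.0006 depth z [0.653 0.268 0.003]
supply centre [0.4396 0.2671] origin [0.4356 0.242 ] yaw -0.16 err 0.0016 depth z [0.442 0.269 0.007]
ink centre [ 0.6463 -0.2307] origin [ 0.6459 -0.2527] yaw -0.016 err 0.0008 depth z [ 0.649 -0.23   0.005]
diary centre [ 4.462e-01 -2.000e-04] origin [ 4.462e-01 -2.000e-04] yaw 0.162 err 0.0014 depth z [0.447 0.002 0.022]
0.015 312 ((637.5795288085938, 6.318244934082031), (66.79850006103516, 109.81571197509766), 4.006142616271973) 0.022935945839933494
0.037 322 ((635.847900390625, 6.436969757080078), (54.16775131225586, 91.65673065185547), 5.296231746673584) 0.04291591374455438
0.058 167 ((636.9291381835938, 3.3598785400390625), (41.316650390625, 65.76622009277344), 12.658945083618164) 0.06430356164300671
0.073 170 ((634.9194946289062, 1.2986221313476562), (27.01021957397461, 52.287445068359375), 10.900240898132324) 0.08331040242559913
0.115 134 ((633.5911865234375, 1.684865951538086), (26.42930030822754, 25.288314819335938), 37.33407211303711) 0.13238595087242475
mug [ 0.43709982 -0.24495457  0.08733122] [ 0.39645915 -0.2840647   0.0800344 ] [ 0.47573032 -0.2051953   0.09279697]
```

```bash
cat >> h.py <<'E'
def plan(x,y,z,yaw,T=None):
    # rows' totals: shift (cm, tool axes now), then turn about tool z (after), yaw-wise nearest
    if T is None: T,_=tcp()
    d=T[:3,:3].T@(np.array([x,y,z])-T[:3,3])*100
    now=np.arctan2(T[1,0],T[0,0]);rz=-((yaw-now+np.pi)%(2*np.pi)-np.pi)
    print('shift cm',d.round(2),'rz',round(rz,3),'tilt',(T[:3,:3].T@[0,0,-1]).round(4),'pos',T[:3,3].round(4),'yaw',round(now,4))
E
python3 -m creep '[[[1,2,-1.6,0,0,0,0],[1,4,-3.1,0,0,0,0],[1,5,-3.9,0,0,0,0],[1,5,-3.9,0,0,0,0],[1,5,-3.9,0,0,0,0],[1,5,-3.9,0,0,0,0],[1,5,-3.9,0,0,0,0],[1,5,-3.9,0,0,0,0],[1,5,-3.9,0,0,0,0],[1,5,-3.9,0,0,0,0],[1,5,-3.9,0,0,0,0],[1,5,-3.9,0,0,0,0]]]' 30
python3 -m creep '[[[1,3,-2.4,0,0,0,-0.1],[1,0,0,0,0,0,-0.17],[1,0,0,0,0,0,-0.17],[1,0,0,0,0,0,-0.17],[1,0,0,0,0,0,-0.17],[1,0,0,0,0,0,-0.17],[1,0,0,0,0,0,-0.17],[1,0,0,0,0,0,-0.17],[1,0,0,0,0,0,-0.17],[1,0,0,0,0,0,-0.07],[1,0,0,0,0,0,0],[1,0,0,0,0,0,0]]]'
python3 - <<'E'
from h import *
plan(.6345,.0015,.42,1.5708+.19)
im,P,C,f=grab('wrist');np.savez('w1.npz',im=im,P=P);cv2.imwrite('pics/w1.png',im);print(np.round(f['tool_from_camera'],3).tolist(),f['fovy'])
E
```

```text
clock: 1.65
position: [0.5833, -0.0615, 0.4046]
tool_rot: [3.141, 0.0, 0.229]
force: [0.6, -1.3, 0.3]
grip_width: 0.0855
finger_force: 0.0
clock: 3.15
position: [0.6061, -0.0331, 0.4046]
tool_rot: [-3.141, -0.0, 1.757]
force: [0.2, -0.6, -0.4]
grip_width: 0.0851
finger_force: 0.0
shift cm [ 2.87  3.43 -1.54] rz -0.004 tilt [-0.e+00  2.e-04  1.e+00] pos [ 0.6061 -0.0331  0.4046] yaw 1.7569
[[0.001, -0.956, -0.292, 0.074], [1.0, 0.001, 0.0, 0.001], [-0.0, -0.292, 0.956, 0.032], [0.0, 0.0, 0.0, 1.0]] 62.02987739036468
```

View pics/w1.png

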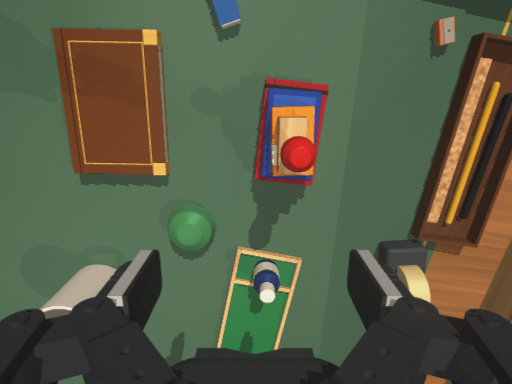

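The wrist view shows the pile at (293,135) with its red knob at (298,153), the diary at (115,100) and the ink tray at (265,300). I'll cross-check the pile and diary against the top camera.

```bash
python3 - <<'E'
from h import *
d=np.load('w1.npz');P=d['P'];im=d['im']
m=P[70:195,245:340].reshape(-1,3);m=m[np.isfinite(m).all(1)]
for lo,hi in [(.015,.027),(.037,.047),(.058,.068),(.075,.09),(.117,.14)]:
    q=m[(m[:,2]>lo)&(m[:,2]<hi)]
    r=cv2.minAreaRect((q[:,:2]*1000).astype(np.float32));print(lo,len(q),r,np.median(q[:,2]))
q=P[20:190,40:180].reshape(-1,3);q=q[(q[:,2]>.012)&(q[:,2]<.03)];print('diary',cv2.minAreaRect((q[:,:2]*1000).astype(np.float32)),np.median(q[:,2]))
print('desk z',np.nanmedian(P[100:150,190:240,2]))
E
```

```text
0.015 1430 ((638.9614868164062, 8.538764953613281), (66.51273345947266, 110.34329223632812), 4.4023051261901855) 0.02107508442564565
0.037 1787 ((637.2565307617188, 8.429817199707031), (54.21994400024414, 92.27185821533203), 6.3807902336120605) 0.041094651950326855
0.058 993 ((637.9724731445312, 5.4874114990234375), (40.169288635253906, 66.25862121582031), 12.600443840026855) 0.06306062878736945
0.075 826 ((635.4927368164062, 3.9410171508789062), (25.98394012451172, 51.220184326171875), 10.166916847229004) 0.08183675392449727
0.117 1042 ((635.10302734375, 3.986236572265625), (27.374469757080078, 27.383880615234375), 2.257883071899414) 0.13165958031781516
diary ((445.075927734375, 2.3343048095703125), (106.20487976074219, 150.19207763671875), 9.767096519470215) 0.017059465765513898
desk z -0.0005709149289814808
```

```bash

python3 -m creep '[[[1,1.5,1.8,1,0,0,0],[1,1.5,1.7,2.2,0,0,0],[1,0,0,3,0,0,0],[1,0,0,3,0,0,0],[1,0,0,2,0,0,0],[1,0,0,1.5,0,0,0],[1,0,0,0.5,0,0,0],[1,0,0,0,0,0,0],[0,0,0,0,0,0,0],[-0.3,0,0,0,0,0,0],[-0.6,0,0,0,0,0,0],[-0.8,0,0,0,0,0,0]]]' 30
python3 -m creep '[[[-1,0,0,0,0,0,0],[-1,0,0,0,0,0,0],[-1,0,0,0,0,0,0],[-1,0,0,0,0,0,0],[-1,0,0,0,0,0,0]]]' 30
python3 - <<'E'
from h import *
plan(.6352,.003,.273,1.757)
im,P,C,f=grab('wrist');a=im
im,P,C,f=grab('scene');cv2.imwrite('pics/g1.png',np.hstack([a[::1,56:456],cv2.resize(im[160:288,160:294],(402,384))]))
E
```

```text
clock: 4.7
position: [0.6349, 0.003, 0.2731]
tool_rot: [3.141, 0.0, 1.759]
force: [-1.7, -0.4, 5.8]
grip_width: 0.0273
finger_force: 29.2
clock: 5.32
position: [0.6349, 0.003, 0.2731]
tool_rot: [3.141, 0.0, 1.759]
force: [-1.6, 0.0, 5.3]
grip_width: 0.0269
finger_force: 29.2
shift cm [-0.    0.03  0.01] rz 0.002 tilt [ 2.e-04 -3.e-04  1.e+00] pos [0.6349 0.003  0.2731] yaw 1.7587
```

View pics/g1.png

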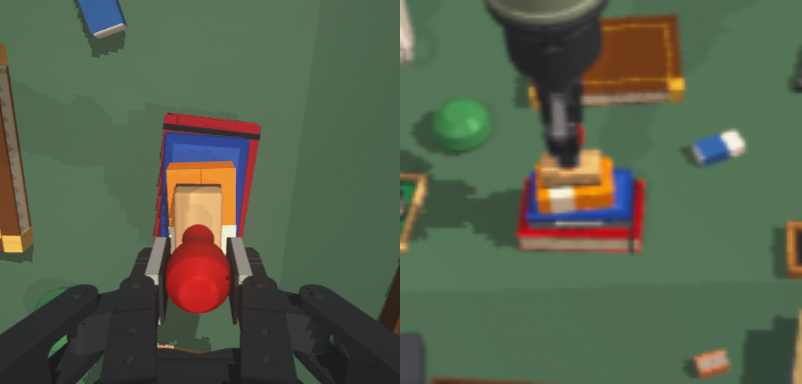

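The gripper holds the knob between the pads, with the foot still flat on the carton. I'll lift a little and check.

```bash

python3 -m creep '[[[-1,0,0,-0.2,0,0,0],[-1,0,0,-0.5,0,0,0],[-1,0,0,-1.3,0,0,0],[-1,0,0,-3,0,0,0],[-1,0,0,-3,0,0,0],[-1,0,0,0,0,0,0],[-1,0,0,0,0,0,0]]]' 30
python3 - <<'E'
from h import *
plan(.6525,.2345,.353,1.5708+.07)
im,P,C,f=grab('wrist');a=im
im,P,C,f=grab('scene');cv2.imwrite('pics/g2.png',np.hstack([a[::1,56:456],cv2.resize(im[130:258,160:294],(402,384))]))
E
```

```text
clock: 6.3
position: [0.6347, 0.0029, 0.3527]
tool_rot: [-3.142, 0.0, 1.759]
force: [-1.7, 0.4, -1.1]
grip_width: 0.0272
finger_force: 29.7
shift cm [22.42  6.07 -0.03] rz 0.118 tilt [2.e-04 1.e-04 1.e+00] pos [0.6347 0.0029 0.3527] yaw 1.7586
```

View pics/g2.png

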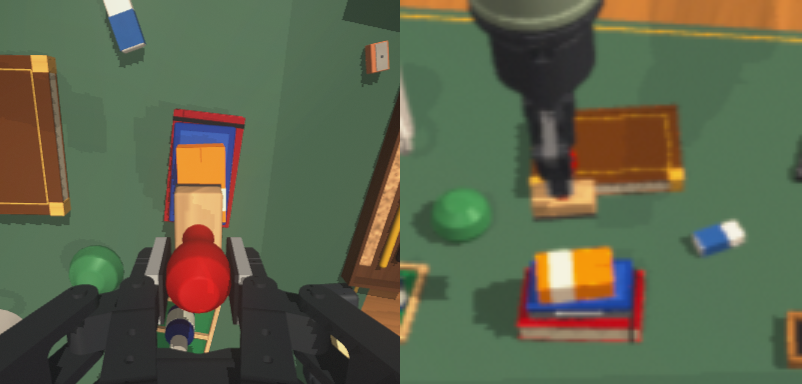

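Stamp lifted upright and the pile is undisturbed. Next is most of the way to the stand, re-measuring it with the wrist camera.

```bash

python3 -m creep '[[[-1,1,0.3,0,0,0,0.06],[-1,2.5,0.7,0,0,0,0.06],[-1,3.5,1,0,0,0,0],[-1,3.5,1,0,0,0,0],[-1,2,0.6,0,0,0,0],[-1,0,0,0,0,0,0],[-1,0,0,0,0,0,0]]]' 30
python3 - <<'E'
from h import *
plan(.6525,.2345,.353,1.5708+.07)
im,P,C,f=grab('wrist');np.savez('w2.npz',im=im,P=P,C=C);cv2.imwrite('pics/w2.png',im)
E
```

```text
clock: 7.28
position: [0.6596, 0.1294, 0.3523]
tool_rot: [-3.141, 0.001, 1.638]
force: [0.1, -0.9, -0.3]
grip_width: 0.0271
finger_force: 29.7
shift cm [ 1.053e+01 -1.000e-02 -8.000e-02] rz -0.003 tilt [9.e-04 6.e-04 1.e+00] pos [0.6596 0.1294 0.3523] yaw 1.6377
```

View pics/w2.png

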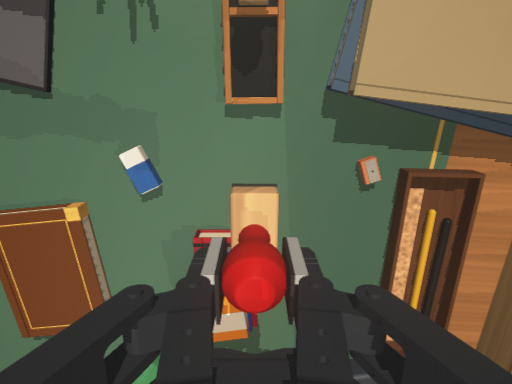

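The stand's free well spans about (230,14)–(277,97) in the wrist image, directly ahead of the stamp; the stamp foot is straight in the grip.

```bash
python3 - <<'E'
from h import *
im,P,C,f=grab('wrist')
p=rays(C,f,[(229,14),(277.5,13.5),(277.5,97),(231,97)],.013);print(p.round(4),p.mean(0).round(4))
p=rays(C,f,[(225,104),(284,102)],.013);print(p.round(4))
# carried foot: top face corners from depth
q=P[186:225,228:282].reshape(-1,3);q=q[np.isfinite(q).all(1)];q=q[(q[:,2]>.12)]
print('foot',cv2.minAreaRect((q[:,:2]*1000).astype(np.float32)),q[:,2].mean(),q.max(0))
E
```

```text
[[0.6292 0.2691 0.013 ]
 [0.6708 0.2723 0.013 ]
 [0.6769 0.2038 0.013 ]
 [0.6341 0.201  0.013 ]] [0.6527 0.2365 0.013 ]
[[0.6288 0.1944 0.013 ]
 [0.6833 0.1998 0.013 ]]
foot ((659.2018432617188, 146.3974609375), (25.909025192260742, 18.954153060913086), 3.896894931793213) 0.15997415028738657 [0.6727705  0.15615835 0.16406785]
```

```bash

python3 -m creep '[[[-1,1.5,0,0,0,0,0],[-1,3,0,0,0,0,0],[-1,3,0,0,0,0,0],[-1,2.2,0,0,0,0,0],[-1,1,0,0,0,0,0],[-1,0,0,2,0,0,0],[-1,0,0,3,0,0,0],[-1,0,0,3,0,0,0],[-1,0,0,2.5,0,0,0],[-1,0,0,1.5,0,0,0],[-1,0,0,0.8,0,0,0],[-1,0,0,0,0,0,0]]]' 30
python3 -m creep '[[[-1,0,0,0,0,0,0],[-1,0,0,0.3,0,0,0],[-1,0,0,0.2,0,0,0],[-1,0,0,0.1,0,0,0],[-1,0,0,0.1,0,0,0],[-1,0,0,0,0,0,0]]]'
python3 - <<'E'
from h import *
plan(.653,.2365,.214,1.5708+.07)
E
```

```text
clock: 8.88
position: [0.6523, 0.2371, 0.2246]
tool_rot: [-3.141, 0.0, 1.638]
force: [-0.5, 0.7, -1.0]
grip_width: 0.0271
finger_force: 29.7
clock: 9.62
position: [0.6523, 0.2374, 0.2176]
tool_rot: [-3.141, -0.0, 1.639]
force: [-0.7, -0.7, -0.6]
grip_width: 0.0267
finger_force: 29.7
shift cm [-0.09  0.07  0.36] rz -0.002 tilt [-0.e+00  1.e-04  1.e+00] pos [0.6523 0.2374 0.2176] yaw 1.6387
```

```bash

python3 -m creep '[[[-1,0,0,0.1,0,0,0],[-1,0,0,0.1,0,0,0],[-1,0,0,0,0,0,0]]]'
python3 -m creep '[[[-1,0,0,0.05,0,0,0],[-1,0,0,0,0,0,0]]]'
python3 -m creep '[[[-1,0,0,0.05,0,0,0],[-1,0,0,0,0,0,0]]]'
python3 -m creep '[[[-1,0,0,0.05,0,0,0],[-1,0,0,0,0,0,0]]]'
```

```text
clock: 10.0
position: [0.6522, 0.2374, 0.2156]
tool_rot: [-3.141, -0.0, 1.639]
force: [0.5, 0.3, -0.5]
grip_width: 0.0271
finger_force: 29.7
clock: 10.25
position: [0.6522, 0.2374, 0.2152]
tool_rot: [-3.142, -0.0, 1.639]
force: [-0.1, -0.4, -1.1]
grip_width: 0.0271
finger_force: 29.7
clock: 10.5
position: [0.6523, 0.2374, 0.2147]
tool_rot: [-3.142, -0.0, 1.639]
force: [-0.1, -0.6, -0.9]
grip_width: 0.0274
finger_force: 29.7
clock: 10.75
position: [0.6523, 0.2374, 0.2142]
tool_rot: [3.142, -0.0, 1.639]
force: [0.4, -0.3, -0.4]
grip_width: 0.0269
finger_force: 29.7
```

```bash

for i in 1; do python3 -m creep '[[[-1,0,0,0.05,0,0,0],[-1,0,0,0,0,0,0]]]'; done
python3 -m creep '[[[-1,0,0,0.05,0,0,0],[-1,0,0,0,0,0,0]]]'
python3 -m creep '[[[-1,0,0,0.05,0,0,0],[-1,0,0,0,0,0,0]]]'
python3 -c "
from h import *
im,P,C,f=grab('scene');a=cv2.resize(im[190:300,270:385],(400,384));im=grab('wrist')[0];cv2.imwrite('pics/p1.png',np.hstack([im[:,56:456],a]))"
```

```text
clock: 11.0
position: [0.6523, 0.2374, 0.2142]
tool_rot: [3.141, -0.0, 1.639]
force: [-1.5, -0.7, 6.6]
grip_width: 0.0272
finger_force: 30.1
clock: 11.25
position: [0.6524, 0.2375, 0.2141]
tool_rot: [3.141, -0.0, 1.639]
force: [-3.3, -2.2, 12.5]
grip_width: 0.0271
finger_force: 30.6
clock: 11.5
position: [0.6524, 0.2375, 0.2141]
tool_rot: [3.141, 0.0, 1.639]
force: [-6.6, -2.9, 18.3]
grip_width: 0.027
finger_force: 31.0
```

View pics/p1.png

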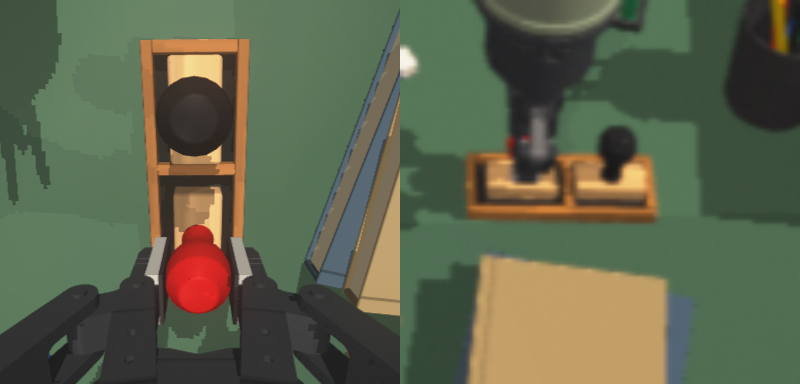

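The stamp stands flat in the well, with contact at the predicted height. I'll release it, go back to the pile and re-measure.

```bash

python3 -m creep '[[[-1,0,0,-0.1,0,0,0],[-1,0,0,-0.04,0,0,0],[-0.6,0,0,0,0,0,0],[-0.4,0,0,0,0,0,0],[-0.2,0,0,0,0,0,0],[0,0,0,0,0,0,0],[0.4,0,0,0,0,0,0],[1,0,0,0,0,0,0],[1,0,0,-1,0,0,0],[1,0,0,-3,0,0,0],[1,0,0,-5,0,0,0],[1,0,0,-5,0,0,0]]]' 30
python3 -m creep '[[[1,-2,-0.3,0,0,0,0],[1,-4,-0.5,0,0,0,0],[1,-5,-0.6,0,0,0,0],[1,-5,-0.6,0,0,0,0],[1,-5,-0.6,0,0,0,-0.07],[1,-2,-0.3,0,0,0,-0.08],[1,0,0,0,0,0,0],[1,0,0,0,0,0,0]]]'
cat >> h.py <<'E'
def pile(cam,levels,win=.08,c=(.637,.005)):
    im,P,C,f=grab(cam);m=P.reshape(-1,3);m=m[np.isfinite(m).all(1)];m=m[np.abs(m[:,:2]-c).max(1)<win]
    for lo,hi in levels:
        q=m[(m[:,2]>lo)&(m[:,2]<hi)]
        if len(q)>9:
            (a,b),(w,l),t=cv2.minAreaRect((q[:,:2]*1000).astype(np.float32))
            if w>l:w,l,t=l,w,t-90
            print(cam,lo,len(q),np.round([a,b,w,l],1),'yaw',round(np.radians(t),3),'z',np.median(q[:,2]).round(4))
E
python3 - <<'E'
from h import *
plan(.6374,.0045,.219,1.5708+.2205)
for c in ['wrist','top']: pile(c,[(.015,.027),(.037,.047),(.058,.068)])
E
```

```text
clock: 13.1
position: [0.6521, 0.2374, 0.3563]
tool_rot: [3.141, -0.0, 1.639]
force: [1.3, -0.5, 0.8]
grip_width: 0.0854
finger_force: 0.0
clock: 14.1
position: [0.6402, 0.0066, 0.3541]
tool_rot: [-3.142, -0.001, 1.788]
force: [-0.5, 1.1, -0.1]
grip_width: 0.0852
finger_force: 0.0
shift cm [-0.15 -0.32 13.51] rz -0.003 tilt [-6.e-04  0.e+00  1.e+00] pos [0.6402 0.0066 0.3541] yaw 1.7881
wrist 0.015 1715 [638.9   8.5  66.4 110.6] yaw 0.076 z 0.0211
wrist 0.037 2131 [637.1   8.6  54.1  92.1] yaw 0.112 z 0.041
wrist 0.058 3559 [637.8   5.9  40.4  65.6] yaw 0.216 z 0.0631
top 0.015 243 [637.7   6.7  66.5 109.3] yaw 0.07 z 0.0228
top 0.037 226 [634.9  19.5  54.2  65.5] yaw 0.115 z 0.043
top 0.058 305 [636.6   6.1  41.   60.7] yaw 0.21 z 0.0649
```

```bash

python3 -m creep '[[[1,0,-0.3,2,0,0,0],[1,0,0,3,0,0,0],[1,0,0,3,0,0,0],[1,0,0,2.5,0,0,0],[1,0,0,1.5,0,0,0],[1,0,0,1,0,0,0],[1,0,0,0.5,0,0,0],[1,0,0,0,0,0,0],[0.5,0,0,0,0,0,0],[0.3,0,0,0,0,0,0],[0.1,0,0,0,0,0,0],[0,0,0,0,0,0,0]]]' 40
python3 -m creep '[[[-0.2,0,0,0,0,0,0],[-0.4,0,0,0,0,0,0],[-0.6,0,0,0,0,0,0],[-1,0,0,0,0,0,0],[-1,0,0,0,0,0,0],[-1,0,0,0,0,0,0]]]' 40
python3 -m creep '[[[-1,0,0,-0.2,0,0,0],[-1,0,0,-0.5,0,0,0],[-1,0,0,-1.3,0,0,0],[-1,0,0,-3,0,0,0],[-1,0,0,-4,0,0,0],[-1,0,0,-2,0,0,0],[-1,0,0,0,0,0,0],[-1,0,0,0,0,0,0]]]' 40
python3 - <<'E'
from h import *
plan(.4358,.2435,.33,1.5708-.16)
im,P,C,f=grab('wrist');a=im
im,P,C,f=grab('scene');cv2.imwrite('pics/g3.png',np.hstack([a[::1,56:456],cv2.resize(im[130:258,160:294],(402,384))]))
E
```

```text
clock: 15.7
position: [0.6374, 0.0052, 0.2192]
tool_rot: [3.142, 0.0, 1.789]
force: [-0.6, -0.1, 0.5]
grip_width: 0.0427
finger_force: 0.0
clock: 16.45
position: [0.6375, 0.0052, 0.2194]
tool_rot: [3.141, 0.0, 1.789]
force: [-2.0, -0.3, 5.6]
grip_width: 0.0393
finger_force: 41.0
clock: 17.45
position: [0.6371, 0.0051, 0.328]
tool_rot: [-3.14, -0.0, 1.789]
force: [0.0, -0.1, -1.2]
grip_width: 0.0392
finger_force: 40.6
shift cm [ 27.63 -14.5   -0.18] rz 0.378 tilt [-1.0e-04  1.5e-03  1.0e+00] pos [0.6371 0.0051 0.328 ] yaw 1.7888
```

View pics/g3.png

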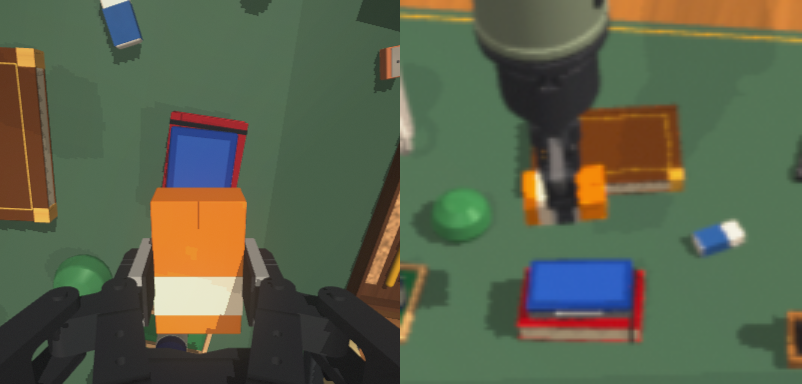

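The carton is held square and level. I'll carry it over the supply tray.

```bash

python3 -m creep '[[[-1,2,-1.05,0,0,0,0],[-1,4,-2.1,0,0,0,0],[-1,4,-2.1,0,0,0,0],[-1,4,-2.1,0,0,0,0],[-1,4,-2.1,0,0,0,0],[-1,4,-2.1,0,0,0,0],[-1,4,-2.1,0,0,0,0],[-1,1.7,-0.85,0,0,0,0],[-1,0,0,0,0,0,0.08],[-1,0,0,0,0,0,0.15],[-1,0,0,0,0,0,0.1],[-1,0,0,0,0,0,0.048]]]' 40
python3 -m creep '[[[-1,0,0,1,0,0,0],[-1,0,0,2,0,0,0],[-1,0,0,3,0,0,0],[-1,0,0,3,0,0,0],[-1,0,0,2,0,0,0],[-1,0,0,1,0,0,0],[-1,0,0,0,0,0,0],[-1,0,0,0,0,0,0]]]'
python3 - <<'E'
from h import *
plan(.4357,.244,.1804,1.5708-.16)
im,P,C,f=grab('wrist');cv2.imwrite('pics/p2.png',im)
E
```

```text
clock: 19.05
position: [0.4358, 0.2443, 0.3284]
tool_rot: [-3.141, 0.001, 1.409]
force: [-0.2, -0.4, -1.0]
grip_width: 0.0389
finger_force: 40.6
clock: 20.05
position: [0.4361, 0.2444, 0.2096]
tool_rot: [3.141, -0.0, 1.411]
force: [0.6, -0.3, -1.5]
grip_width: 0.0393
finger_force: 40.6
shift cm [-0.05 -0.04  2.92] rz 0.0 tilt [-5.e-04 -5.e-04  1.e+00] pos [0.4361 0.2444 0.2096] yaw 1.411
```

View pics/p2.png

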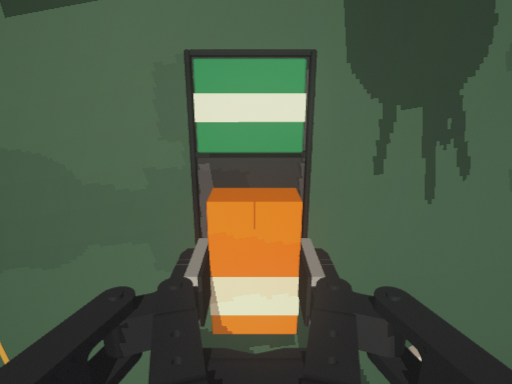

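The tray sits straight ahead and centred: its corners are at (188,52) and (315,52), and the divider spans (196,156)–(309,156). I'll compute its pose and then lower.

```bash
python3 - <<'E'
from h import *
im,P,C,f=grab('wrist')
p=rays(C,f,[(188,51),(315.5,51),(192,157),(311,157),(198,156),(306,156)],.008);print(p.round(4))
T,s=tcp();q=(p-T[:3,3])@T[:3,:3]*1000;print('tool mm',q.round(1))
c=rays(C,f,[(210,203),(301,203)],T[2,3]-.1554);print('carton top far corners, tool',((c-T[:3,3])@T[:3,:3]*1000).round(1))
E
python3 -m creep '[[[-1,0,0,1,0,0,0],[-1,0,0,0.8,0,0,0],[-1,0,0,0.4,0,0,0],[-1,0,0,0.2,0,0,0],[-1,0,0,0,0,0,0]]]'
python3 -m creep '[[[-1,0,0,0.2,0,0,0],[-1,0,0,0,0,0,0]]]'
```

```text
[[0.4203 0.3441 0.008 ]
 [0.482  0.3342 0.008 ]
 [0.411  0.2924 0.008 ]
 [0.4742 0.2823 0.008 ]
 [0.4143 0.2924 0.008 ]
 [0.4716 0.2832 0.008 ]]
tool mm [[ 95.8 -31.7 201.8]
 [ 95.8  30.8 201.8]
 [ 43.3 -32.7 201.8]
 [ 43.3  31.3 201.8]
 [ 43.8 -29.5 201.8]
 [ 43.9  28.6 201.8]]
carton top far corners, tool [[ 32.9 -17.3 155.4]
 [ 32.9  19.9 155.4]]
clock: 20.78
position: [0.4359, 0.2443, 0.185]
tool_rot: [-3.141, 0.0, 1.411]
force: [-0.3, 0.2, -1.4]
grip_width: 0.0388
finger_force: 40.6
clock: 21.02
position: [0.436, 0.2443, 0.1831]
tool_rot: [3.142, -0.0, 1.411]
force: [1.0, 0.2, -1.1]
grip_width: 0.0394
finger_force: 40.6
```

```bash

python3 -m creep '[[[-1,0,0,0.1,0,0,0],[-1,0,0,0,0,0,0]]]'
python3 -m creep '[[[-1,0,0,0.06,0,0,0],[-1,0,0,0,0,0,0]]]'
python3 -m creep '[[[-1,0,0,0.05,0,0,0],[-1,0,0,0,0,0,0]]]'
python3 -m creep '[[[-1,0,0,0.05,0,0,0],[-1,0,0,0,0,0,0]]]'
python3 -m creep '[[[-1,0,0,0.05,0,0,0],[-1,0,0,0,0,0,0]]]'
```

```text
clock: 21.28
position: [0.436, 0.2443, 0.1821]
tool_rot: [-3.142, 0.0, 1.411]
force: [-0.3, -0.3, -0.4]
grip_width: 0.039
finger_force: 40.6
clock: 21.52
position: [0.436, 0.2443, 0.1815]
tool_rot: [-3.142, -0.0, 1.411]
force: [-0.8, 0.3, -1.5]
grip_width: 0.0394
finger_force: 40.6
clock: 21.78
position: [0.436, 0.2443, 0.181]
tool_rot: [-3.142, -0.0, 1.411]
force: [-0.5, -0.0, -0.6]
grip_width: 0.0389
finger_force: 40.6
clock: 22.02
position: [0.436, 0.2443, 0.1805]
tool_rot: [-3.142, 0.0, 1.411]
force: [0.3, 0.6, -0.6]
grip_width: 0.0393
finger_force: 40.6
clock: 22.28
position: [0.4359, 0.2443, 0.1803]
tool_rot: [3.141, 0.0, 1.411]
force: [-2.4, -1.4, 6.9]
grip_width: 0.039
finger_force: 41.7
```

```bash

python3 -m creep '[[[-1,0,0,-0.04,0,0,0],[-0.4,0,0,0,0,0,0],[-0.2,0,0,0,0,0,0],[-0.05,0,0,0,0,0,0],[0.1,0,0,0,0,0,0],[0.1,0,0,0,0,0,0],[0.1,0,0,0,0,0,0],[0.1,0,0,-0.5,0,0,0],[0.1,0,0,-1.5,0,0,0],[0.1,0,0,-3,0,0,0],[0.5,0,0,-5,0,0,0],[1,0,0,-5,0,0,0]]]' 40
python3 -m creep '[[[1,-1.2,1.4,0,0,0,0],[1,-2.6,3.1,0,0,0,0],[1,-3.4,4,0,0,0,0],[1,-3.4,4,0,0,0,0],[1,-3.4,4,0,0,0,0],[1,-3.4,4,0,0,0,0],[1,-2,2.3,0,0,0,0],[1,-0.8,0.8,0,0,0,-0.08],[1,0,0,0,0,0,-0.1],[1,0,0,0,0,0,-0.085],[1,0,0,0,0,0,0],[1,0,0,0,0,0,0]]]'
python3 - <<'E'
from h import *
plan(.6367,.0077,.199,1.5708+.105)
for c in ['wrist','top']: pile(c,[(.015,.027),(.037,.047)])
pile('top',[(.02,.03)],.05,(.436,.244))
E
```

```text
clock: 23.78
position: [0.4356, 0.2442, 0.3329]
tool_rot: [-3.142, -0.0, 1.411]
force: [0.2, -0.2, 0.0]
grip_width: 0.0799
finger_force: 0.0
clock: 25.28
position: [0.6367, 0.0072, 0.331]
tool_rot: [3.141, -0.0, 1.674]
force: [-0.5, 0.7, -0.3]
grip_width: 0.0852
finger_force: 0.0
shift cm [ 0.05  0.   13.2 ] rz -0.002 tilt [-1.e-04 -3.e-04  1.e+00] pos [0.6367 0.0072 0.331 ] yaw 1.6738
wrist 0.015 1892 [638.8   8.5  66.4 110.3] yaw 0.073 z 0.0211
wrist 0.037 6683 [637.1   8.7  54.   91.8] yaw 0.111 z 0.0413
top 0.015 231 [637.6   6.3  66.2 109.9] yaw 0.072 z 0.0232
top 0.037 457 [636.    7.4  54.6  89.8] yaw 0.103 z 0.0432
top 0.02 468 [438.3 251.2  40.5  84.2] yaw -0.174 z 0.0258
```

```bash

python3 -m creep '[[[1,0.1,0,2,0,0,-0.005],[1,0,0,3,0,0,0],[1,0,0,3,0,0,0],[1,0,0,2.5,0,0,0],[1,0,0,1.5,0,0,0],[1,0,0,0.8,0,0,0],[1,0,0,0.4,0,0,0],[1,0,0,0,0,0,0],[0.6,0,0,0,0,0,0],[0.5,0,0,0,0,0,0],[0.4,0,0,0,0,0,0],[0.3,0,0,0,0,0,0]]]' 40
python3 -m creep '[[[0.2,0,0,0,0,0,0],[0.1,0,0,0,0,0,0],[-0.1,0,0,0,0,0,0],[-1,0,0,0,0,0,0],[-1,0,0,0,0,0,0],[-1,0,0,0,0,0,0]]]' 40
python3 -m creep '[[[-1,0,0,-0.2,0,0,0],[-1,0,0,-0.5,0,0,0],[-1,0,0,-1.3,0,0,0],[-1,0,0,-3,0,0,0],[-1,0,0,-4,0,0,0],[-1,0,0,-2,0,0,0],[-1,0,0,0,0,0,0],[-1,0,0,0,0,0,0]]]' 40
python3 - <<'E'
from h import *
plan(.6462,-.2510,.31,1.5708-.016)
im,P,C,f=grab('wrist');a=im
pile('top',[(.015,.027)])
im,P,C,f=grab('scene');cv2.imwrite('pics/g4.png',np.hstack([a[::1,56:456],cv2.resize(im[130:258,160:294],(402,384))]))
E
```

```text
clock: 26.92
position: [0.6367, 0.0083, 0.1985]
tool_rot: [3.141, -0.0, 1.681]
force: [0.2, 0.7, -1.0]
grip_width: 0.0558
finger_force: 0.0
clock: 27.68
position: [0.6367, 0.0083, 0.1988]
tool_rot: [3.141, 0.0, 1.681]
force: [-1.5, 1.0, 6.7]
grip_width: 0.0534
finger_force: 42.5
clock: 28.68
position: [0.6363, 0.0081, 0.3073]
tool_rot: [-3.14, 0.0, 1.681]
force: [0.6, 0.8, -1.2]
grip_width: 0.0527
finger_force: 42.5
shift cm [-25.87  -1.86  -0.27] rz 0.126 tilt [0.     0.0014 1.    ] pos [0.6363 0.0081 0.3073] yaw 1.6807
top 0.015 468 [637.2   6.3  65.6 109.9] yaw 0.071 z 0.0229
```

View pics/g4.png

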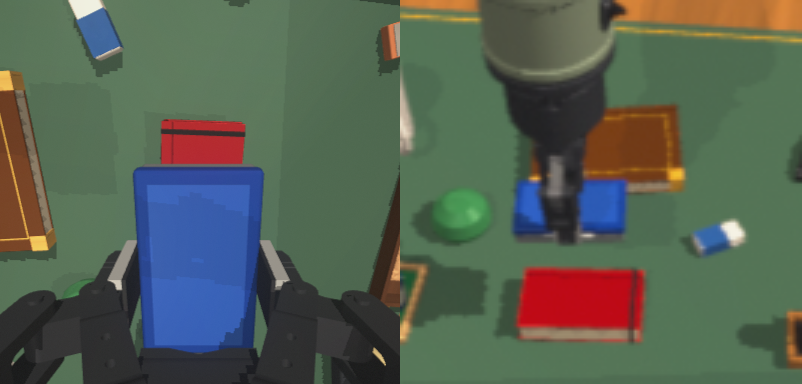

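The pad is held square and the book stays put. I'll carry it to the ink tray.

```bash

python3 -m creep '[[[-1,-1.5,-0.1,0,0,0,0],[-1,-3.4,-0.25,0,0,0,0],[-1,-4.4,-0.3,0,0,0,0],[-1,-4.4,-0.3,0,0,0,0],[-1,-4.4,-0.35,0,0,0,0],[-1,-4.4,-0.35,0,0,0,0],[-1,-2.4,-0.2,0,0,0,0],[-1,-1,0,0,0,0,0.04],[-1,0,0,0,0,0,0.06],[-1,0,0,0,0,0,0.026],[-1,0,0,0,0,0,0],[-1,0,0,0,0,0,0]]]' 40
python3 -m creep '[[[-1,0,0,1,0,0,0],[-1,0,0,2.5,0,0,0],[-1,0,0,2.7,0,0,0],[-1,0,0,2,0,0,0],[-1,0,0,1,0,0,0],[-1,0,0,0,0,0,0],[-1,0,0,0,0,0,0]]]'
python3 - <<'E'
from h import *
plan(.6462,-.2512,.1808,1.5708-.016)
im,P,C,f=grab('wrist');cv2.imwrite('pics/p3.png',im)
E
```

```text
clock: 30.32
position: [0.6468, -0.2508, 0.3084]
tool_rot: [3.142, -0.0, 1.556]
force: [-0.4, 0.3, -1.4]
grip_width: 0.0532
finger_force: 42.4
clock: 31.2
position: [0.647, -0.2512, 0.2173]
tool_rot: [3.14, 0.0, 1.555]
force: [0.3, -0.0, -1.2]
grip_width: 0.0531
finger_force: 42.4
shift cm [ 0.   -0.09  3.65] rz -0.0 tilt [ 3.0e-04 -1.2e-03  1.0e+00] pos [ 0.647  -0.2512  0.2173] yaw 1.5548
```

View pics/p3.png

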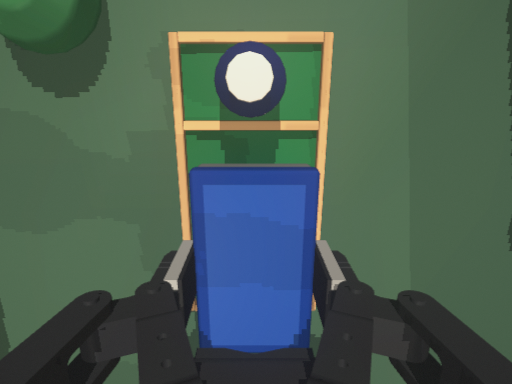

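Tray and pad are aligned: the tray's far corners are at (169,33) and (333,33), and the divider spans (182,126)–(321,126). I'll check the numbers and lower.

```bash
python3 - <<'E'
from h import *
im,P,C,f=grab('wrist');T,s=tcp()
p=rays(C,f,[(169,33),(333,33),(183,130),(320,130)],.009);print(((p-T[:3,3])@T[:3,:3]*1000).round(1))
c=rays(C,f,[(190,168),(319,168)],T[2,3]-.1568);print('pad',((c-T[:3,3])@T[:3,:3]*1000).round(1))
E
python3 -m creep '[[[-1,0,-0.05,0.8,0,0,0],[-1,0,0,1.2,0,0,0],[-1,0,0,0.8,0,0,0],[-1,0,0,0.4,0,0,0],[-1,0,0,0.2,0,0,0],[-1,0,0,0,0,0,0]]]'
python3 -m creep '[[[-1,0,0,0.1,0,0,0],[-1,0,0,0,0,0,0]]]'
```

```text
[[104.7 -41.9 208.2]
 [104.8  40.3 208.3]
 [ 56.8 -38.  208.2]
 [ 56.8  36.7 208.3]]
pad [[ 47.  -24.9 156.7]
 [ 47.   26.7 156.8]]
clock: 32.05
position: [0.6462, -0.2512, 0.1824]
tool_rot: [3.142, -0.0, 1.555]
force: [0.2, -0.1, -0.4]
grip_width: 0.0532
finger_force: 42.4
clock: 32.3
position: [0.6462, -0.2512, 0.1815]
tool_rot: [3.141, 0.0, 1.555]
force: [0.4, 0.3, -0.7]
grip_width: 0.0529
finger_force: 42.4
```

```bash

python3 -m creep '[[[-1,0,0,0.05,0,0,0],[-1,0,0,0,0,0,0]]]'
python3 -m creep '[[[-1,0,0,0.05,0,0,0],[-1,0,0,0,0,0,0]]]'
python3 -m creep '[[[-1,0,0,0.04,0,0,0],[-1,0,0,0,0,0,0]]]'
```

```text
clock: 32.55
position: [0.6462, -0.2512, 0.1809]
tool_rot: [-3.142, -0.0, 1.555]
force: [0.7, 0.1, -1.4]
grip_width: 0.0531
finger_force: 42.4
clock: 32.8
position: [0.6462, -0.2512, 0.1808]
tool_rot: [3.142, 0.0, 1.555]
force: [-2.7, 0.6, 4.9]
grip_width: 0.0533
finger_force: 43.1
clock: 33.05
position: [0.6462, -0.2512, 0.1808]
tool_rot: [3.142, 0.0, 1.555]
force: [-4.7, 0.8, 11.3]
grip_width: 0.0529
finger_force: 43.8
```

```bash

python3 -m creep '[[[-1,0,0,-0.09,0,0,0],[0.1,0,0,0,0,0,0],[0.25,0,0,0,0,0,0],[0.35,0,0,0,0,0,0],[0.45,0,0,0,0,0,0],[0.45,0,0,0,0,0,0],[0.45,0,0,0,0,0,0],[0.45,0,0,-0.5,0,0,0],[0.45,0,0,-1.5,0,0,0],[0.5,0,0,-3,0,0,0],[1,0,0,-5,0,0,0],[1,0,0,-4,0,0,0]]]' 40
python3 -m creep '[[[1,2,-0.1,0,0,0,0],[1,4,-0.2,0,0,0,0],[1,4.5,-0.2,0,0,0,0],[1,4.5,-0.2,0,0,0,0],[1,4.5,-0.2,0,0,0,0],[1,4.2,-0.2,0,0,0,0],[1,2.2,-0.1,0,0,0,-0.05],[1,0,0,0,0,0,-0.04],[1,0,0,0,0,0,0],[1,0,0,0,0,0,0]]]'
python3 - <<'E'
from h import *
plan(.6382,.0075,.177,1.5708+.072)
for c in ['wrist','top']: pile(c,[(.015,.027)])
for c in ['wrist','top']: pile(c,[(.01,.026)],.095,(.4455,.001))
E
```

```text
clock: 34.55
position: [0.6462, -0.2511, 0.3241]
tool_rot: [3.14, 0.0, 1.555]
force: [-0.0, -0.6, 0.4]
grip_width: 0.0856
finger_force: 0.0
clock: 35.8
position: [0.6384, 0.0064, 0.3208]
tool_rot: [-3.141, 0.0, 1.642]
force: [-0.2, -0.5, 0.5]
grip_width: 0.0853
finger_force: 0.0
shift cm [ 1.100e-01 -1.000e-02  1.438e+01] rz -0.0 tilt [5.e-04 2.e-04 1.e+00] pos [0.6384 0.0064 0.3208] yaw 1.6424
wrist 0.015 9318 [639.    8.6  66.4 110. ] yaw 0.072 z 0.0211
top 0.015 699 [637.8   6.8  66.3 109.9] yaw 0.086 z 0.023
wrist 0.01 16012 [445.6   2.3 106.8 150.6] yaw 0.167 z 0.017
top 0.01 2657 [444.6  -0.  105.2 150.3] yaw 0.168 z 0.0191
```

```bash

python3 -m creep '[[[1,0.2,0,2,0,0,-0.002],[1,0,0,3.4,0,0,0],[1,0,0,3.5,0,0,0],[1,0,0,2.5,0,0,0],[1,0,0,1.5,0,0,0],[1,0,0,1,0,0,0],[1,0,0,0.5,0,0,0],[1,0,0,0,0,0,0],[0.8,0,0,0,0,0,0],[0.7,0,0,0,0,0,0],[0.6,0,0,0,0,0,0],[0.5,0,0,0,0,0,0]]]' 40
python3 -m creep '[[[0.4,0,0,0,0,0,0],[0.3,0,0,0,0,0,0],[0.1,0,0,0,0,0,0],[-1,0,0,0,0,0,0],[-1,0,0,0,0,0,0],[-1,0,0,0,0,0,0]]]' 50
python3 -m creep '[[[-1,0,0,-0.2,0,0,0],[-1,0,0,-0.5,0,0,0],[-1,0,0,-1.3,0,0,0],[-1,0,0,-3,0,0,0],[-1,0,0,-3,0,0,0],[-1,0,0,-1,0,0,0],[-1,0,0,0,0,0,0],[-1,0,0,0,0,0,0]]]' 50
python3 - <<'E'
from h import *
T,s=tcp();print(T[:3,3].round(4))
plan(.4456,.0023,.25,1.5708+.1675)
im,P,C,f=grab('wrist');m=P.reshape(-1,3);m=m[np.isfinite(m).all(1)];q=m[np.abs(m[:,2]-(.022+T[2,3]-.177))<.006];q=q[np.abs(q[:,:2]-T[:2,3]).max(1)<.08];print('book',cv2.minAreaRect((q[:,:2]*1000).astype(np.float32)),np.median(q[:,2]))
cv2.imwrite('pics/g5.png',im)
E
```

```text
clock: 37.5
position: [0.6383, 0.01, 0.1774]
tool_rot: [3.141, 0.0, 1.647]
force: [-3.3, -0.9, 9.1]
grip_width: 0.0651
finger_force: 43.9
clock: 38.25
position: [0.6383, 0.01, 0.1775]
tool_rot: [3.141, 0.0, 1.647]
force: [-3.2, -1.2, 10.2]
grip_width: 0.0648
finger_force: 52.9
clock: 39.25
position: [0.6379, 0.0099, 0.2659]
tool_rot: [-3.14, 0.0, 1.647]
force: [-0.4, -0.6, -1.3]
grip_width: 0.0644
finger_force: 55.9
[0.6379 0.0099 0.2659]
shift cm [  0.7  -19.23   1.62] rz -0.091 tilt [0.     0.0014 1.    ] pos [0.6379 0.0099 0.2659] yaw 1.6468
book ((638.507080078125, 13.245269775390625), (92.00813293457031, 100.96409606933594), 4.675826549530029) 0.1094091919861468
```

View pics/g5.png

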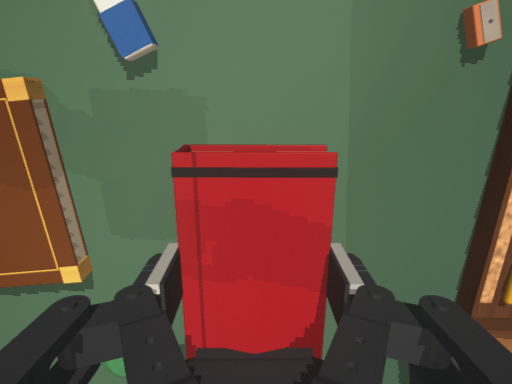

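```bash
python3 - <<'E'
from h import *
im,P,C,f=grab('wrist');T,s=tcp()
c=rays(C,f,[(175,151),(338,152)],T[2,3]-.1555);print('book far top',((c-T[:3,3])@T[:3,:3]*1000).round(1))
q=P[155:300,200:310].reshape(-1,3);q=q[np.isfinite(q).all(1)];A=np.c_[q[:,:2]-q[:,:2].mean(0),np.ones(len(q))];print('plane',np.linalg.lstsq(A,q[:,2],rcond=None)[0].round(4))
plan(.4454,.0037,.25,1.5708+.1675)
E
python3 -m creep '[[[-1,0,-1.5,0,0,0,0],[-1,0.1,-3,0,0,0,0],[-1,0.1,-3.5,0,0,0,0],[-1,0.2,-3.5,0,0,0,0],[-1,0.1,-3.5,0,0,0,0],[-1,0.1,-2.5,0,0,0,0],[-1,0.1,-1.3,0,0,0,0],[-1,0.1,-0.4,0,0,0,-0.03],[-1,0,0,0,0,0,-0.04],[-1,0,0,0,0,0,-0.021],[-1,0,0,0,0,0,0],[-1,0,0,0,0,0,0]]]' 50
python3 - <<'E'
from h import *
plan(.4454,.0037,.21,1.5708+.1675)
E
```

```text
book far top [[ 53.9 -30.1 155.5]
 [ 53.6  33.4 155.5]]
plane [-0.0024  0.0023  0.1093]
shift cm [  0.84 -19.25   1.62] rz -0.091 tilt [-1.0e-04  1.4e-03  1.0e+00] pos [0.638  0.01   0.2659] yaw 1.6469
clock: 40.85
position: [0.4463, 0.0034, 0.2668]
tool_rot: [3.142, -0.0, 1.737]
force: [-0.2, 0.5, -2.1]
grip_width: 0.0645
finger_force: 55.8
shift cm [ 0.05 -0.08  5.68] rz -0.001 tilt [-1.e-04 -0.e+00  1.e+00] pos [0.4463 0.0034 0.2668] yaw 1.7374
```

```bash

python3 -m creep '[[[-1,0.05,-0.2,1,0,0,-0.001],[-1,0,0,2,0,0,0],[-1,0,0,2,0,0,0],[-1,0,0,1,0,0,0],[-1,0,0,0.5,0,0,0],[-1,0,0,0.2,0,0,0],[-1,0,0,0.1,0,0,0],[-1,0,0,0,0,0,0]]]' 50
python3 -c "
from h import *
plan(.4442,.0037,.1955,1.5708+.1675)"
python3 -m creep '[[[-1,0,0,0.1,0,0,0],[-1,0,0,0,0,0,0]]]'
```

```text
clock: 41.85
position: [0.4442, 0.0035, 0.1992]
tool_rot: [3.141, 0.0, 1.739]
force: [-0.0, 0.4, -1.5]
grip_width: 0.0645
finger_force: 55.8
shift cm [0.02 0.01 0.37] rz 0.0 tilt [ 1.e-04 -4.e-04  1.e+00] pos [0.4442 0.0035 0.1992] yaw 1.7386
clock: 42.1
position: [0.4441, 0.0035, 0.198]
tool_rot: [3.141, 0.0, 1.739]
force: [-0.1, 0.2, -1.6]
grip_width: 0.0645
finger_force: 55.8
```

```bash

python3 -m creep '[[[-1,0,0,0.1,0,0,0],[-1,0,0,0.05,0,0,0],[-1,0,0,0,0,0,0]]]' 50
python3 -m creep '[[[-1,0,0,0.05,0,0,0],[-1,0,0,0,0,0,0]]]'
python3 -m creep '[[[-1,0,0,0.05,0,0,0],[-1,0,0,0,0,0,0]]]'
python3 -m creep '[[[-1,0,0,0.05,0,0,0],[-1,0,0,0,0,0,0]]]'
```

```text
clock: 42.48
position: [0.4441, 0.0036, 0.1964]
tool_rot: [-3.142, -0.0, 1.739]
force: [0.2, 0.4, -1.4]
grip_width: 0.0647
finger_force: 55.8
clock: 42.72
position: [0.4441, 0.0036, 0.1959]
tool_rot: [-3.142, -0.0, 1.739]
force: [0.2, -1.5, -1.7]
grip_width: 0.0647
finger_force: 55.8
clock: 42.98
position: [0.4441, 0.0036, 0.1955]
tool_rot: [3.141, 0.0, 1.739]
force: [-0.8, -0.0, 3.7]
grip_width: 0.0644
finger_force: 56.3
clock: 43.22
position: [0.444, 0.0036, 0.1955]
tool_rot: [3.141, 0.001, 1.739]
force: [-5.4, -0.2, 21.4]
grip_width: 0.0648
finger_force: 58.4
```

```bash

python3 -m creep '[[[-1,0,0,-0.06,0,0,0],[0.4,0,0,0,0,0,0],[0.5,0,0,0,0,0,0],[0.6,0,0,0,0,0,0],[0.8,0,0,0,0,0,0],[0.8,0,0,0,0,0,0],[1,0,0,0,0,0,0],[1,0,0,-0.5,0,0,0],[1,0,0,-1.5,0,0,0],[1,0,0,-3,0,0,0],[1,0,0,-5,0,0,0],[1,0,0,-5,0,0,0]]]' 40
python3 -m creep '[[[1,0,3,-2,0,0,0],[1,-2,4,0,0,0,0],[1,-2,4,0,0,0,0],[1,-2,4,0,0,0,0],[1,0,2,0,0,0,0],[1,0,0,0,0,0,0],[1,0,0,0,0,0,0]]]'
python3 - <<'E'
from h import *
T,s=tcp();print(T[:3,3])
for c in ['wrist','top']: pile(c,[(.03,.046),(.01,.026)],.095,(.4455,.001))
im,P,C,f=grab('top');cv2.imwrite('pics/fin.png',cv2.resize(im[115:275,130:430],(800,427),interpolation=cv2.INTER_CUBIC))
q=P[205:260,370:425].reshape(-1,3);q=q[q[:,2]>.08];print('mug',q.mean(0))
E
```

```text
clock: 44.72
position: [0.4436, 0.0037, 0.3479]
tool_rot: [-3.141, -0.0, 1.739]
force: [-0.1, -0.3, -1.2]
grip_width: 0.0855
finger_force: 0.0
clock: 45.6
position: [0.621, -0.0272, 0.3661]
tool_rot: [-3.141, -0.0, 1.739]
force: [-0.1, -0.3, -0.1]
grip_width: 0.0853
finger_force: 0.0
[ 0.62104905 -0.02716046  0.3661394 ]
wrist 0.03 9583 [445.3   2.   68.  109.9] yaw 0.16 z 0.0391
wrist 0.01 7909 [445.    2.2 106.4 150.6] yaw 0.168 z 0.0171
top 0.03 1277 [444.7   0.   65.9 110.3] yaw 0.168 z 0.041
top 0.01 1380 [444.5   0.  105.2 150.1] yaw 0.168 z 0.0192
mug [ 0.42405795 -0.06701218  0.61419098]
```

View pics/fin.png

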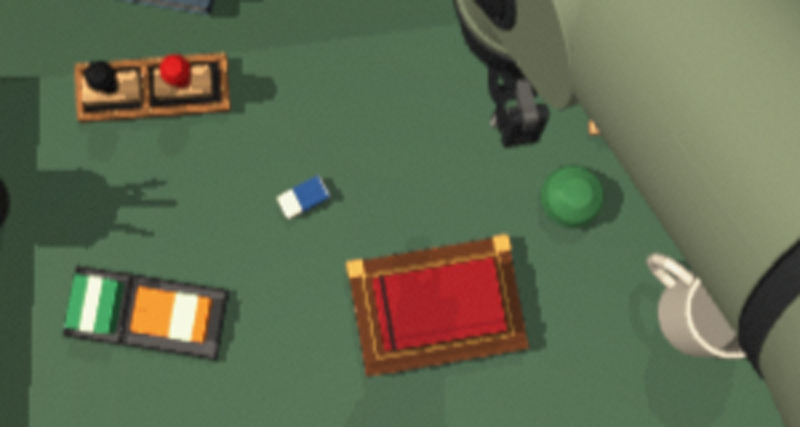

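The book is centred on the diary to within 0.5 mm, the carton is in its compartment at (172,315), and the stamp is in its well at (182,80). The ink pad is hidden by the arm here, so I'll check it and the mug by depth, then hand in.

```bash
python3 - <<'E'
from h import *
for c in ['wrist','scene']:
    pile(c,[(.019,.029)],.06,(.646,-.252))
pile('scene',[(.08,.093)],.06,(.437,-.245)); pile('scene',[(.019,.03)],.045,(.436,.238))
T,s=tcp();print(s['clock'],s['force'].round(1),s['finger_force'],np.abs(s['qd']).max().round(3))
E
```

```text
wrist 0.019 1271 [ 647.7 -224.8   42.1   53.9] yaw 1.552 z 0.0231
scene 0.019 540 [ 646.3 -251.8   56.3   94.7] yaw -0.013 z 0.026
scene 0.08 199 [ 438.3 -243.7   77.8   84.1] yaw -1.496 z 0.0868
scene 0.019 249 [436.8 242.9  47.4  65.4] yaw -0.167 z 0.0268
45.95 [ 0.4 -0.4  0.6] 0.0 0.004
```

All placed; the pad reads flat at (0.646, −0.252), and the mug hasn't moved.

```bash
python3 -c "
from workcell import bot
print(bot.job_done())"
```

```text
the job is handed in; nothing more can be done
None
```

I handed the job in at about 46 s: the stamp, staple carton, ink pad and address book are each in place, set down gently in that order. The book is within 0.5 mm of the diary's centre, and the mug had not moved by the cameras. I never measured the pen pot's position, but no move went near it.

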